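Free the propped display-case cover

ROBOT

A 6-joint arm with a two-finger parallel gripper is mounted at the origin on the work surface. World frame = base frame: x ahead of the robot, y to its left, z up, the work surface at z = 0. Lengths are in m, angles in rad, forces in N, time in s.
With the tool pointing down it reaches from about 0.275 to 0.75 m from the base axis. Payload 10.2 kg.
Tool frame: the origin (TCP) lies on the front face of the gripper's body, between the roots of the fingers; the fingertips stand 64 mm ahead of it and the grasp point (between the pads) lies 45 mm ahead of it (robot.tcp_to_tips is the distance from the TCP to the fingertips, in m); x points along the fingers, y is the direction in which the jaws open and shut, and the axes are right-handed (so a half turn about x gives the same grasp; the last joint's range is limited). The gripper opens to 88 mm and grips with 3 to 60 N. Pads are 18 mm wide; open, the fingers measure 123 mm over their backs; the gripper's body (75 mm by 187 mm) begins 45 mm behind the grasp point.
Start: joints at [1.027, 0.313, 1.498, -0, 1.331, -0.223], TCP at [0.166, 0.498, 0.303] pointing down, gripper open.
Joint ranges: [-2.94, 2.94], [-0.97, 2.17], [0.19, 2.56], [-1.23, 4.37], [0.02, 3.11], [-2.88, 2.88]. Speed limits (rad/s): [2.39, 2.39, 3.01, 3.14, 3.14, 3.14].

INTERFACE

Orientations are given as a 3x3 rotation matrix whose columns are the frame's x, y, z axes.
In Python, from workcell import robot gives the robot as it stands. The module is installed in compiled form; this text tells all that it offers.
- The arm moves only by the tool step_arm, never from a script. Its argument "commands" is a list of rows, each a list of 6 numbers: the shift along the tool's x, y, z in m, then the turn, a rotation vector about the tool's x, y, z in rad. A call has 1 to 10 rows; each row is the pose to reach, as a shift and turn from the pose commanded when the call began, along the tool's axes at that moment; what a row does not reach only later rows make up. A row lasts 1/10 s, in which the tool goes at most 50 mm and 8.59 degrees, less where a joint would pass 70% of its speed; a pose out of reach is approached as far as the arm can. A call with a gripper value outside its range is refused whole. "grip" is the finger opening in m, from 0 to 0.0881, set as the call begins (left out, the last holds). The fingers move at their own pace and stop on an object; "newtons" is the grip in N (left out, the last holds). Time passes only in rows, so rows that repeat a pose let the fingers close. It gives the time, the measured TCP pose, the force and the opening at its end, in the units of the state.
- robot.get_obs(): the state, without advancing time (a new reading comes with each control period).
- robot.snapshot(name): name is "side" or "top" or "wrist"; returns a dict with "image" (420x560x3 uint8, blue, green, red), "K" (3x3 intrinsics, pixels), "D" ([k1, k2, p1, p2, k3] as OpenCV has them; the pictures are not rectified), "rvec" (rotation vector, rad) and "tvec" (3), from world to camera coordinates, as OpenCV has them; the wrist camera has in their place "mount" (4x4, takes a point from camera to tool coordinates, whose origin is the TCP and whose axes are the tool frame's). Camera axes: x right, y down, z forward; pixel columns grow to the right and rows downward; lengths in m; the calibration is good to about 2 mm. A picture is of the moment at which its call begins: read the wrist's pose just before it. There is no depth.
- robot.job_done(): hands the job in, once; it reports no verdict.
Trained networks look in a picture, given as the dict that the camera call returned (one of the last four; its "shot" number tells which), for a name from the list of things; names that differ only in an ending like _2 or _b are one class to them, and where a whole thing is asked for, a point or a joint stands for the part that bears it (a point fixed in the world has none). Each returns a list of dicts, best first, with "score" (0 to 1); they miss things now and then, are a little off and sometimes report something else, mostly with a low value. They report only what shows in the picture. A call takes as long as a camera call. They do not tell look-alikes from the thing itself.
- robot.silhouettes(target, picture): "pixels" (420x560 bool, what is visible of it) and "rect" ([left, top, width, height] in pixels, round what is visible of it).
The state is a dict: "time": time; "q": joint angles; "joint_velocities": joint speeds; "effort": joint torques, N m; "position": TCP position; "orientation": TCP orientation; "contact_force": force on the tool from outside, world axes, zero at the start; "moment": the same for the moment, N m; "width": finger opening in m.
Only numpy, scipy, OpenCV 4.12 (cv2) and the standard library are available. Lean on these libraries where they do the work, as an engineer would, in place of code of your own. Each camera call takes 0.05 s, during which the arm holds its last target.

TASK

The heavy glass-topped cover of the display case is propped ajar on a dark wooden wedge, and a blue-and-white porcelain jar stands in the wedge's way. Slide the jar across the counter by its knob, without lifting or tipping it, until it is centred on the green disc; then work the wedge straight back out from under the cover in small tugs of about two centimetres, pausing after each so that the cover settles, until the cover has come down gently and is fully shut. Leave the wedge lying flat on the counter clear of the cover, the jar upright on the green disc, and the bowl, the amber bottle and the trinket box where they are.

Things in the scene. Friction and masses are not known exactly. Their poses are not given: they have to be found in the camera images.
- case: Fixed part of the display case: thin blue felt bed with trinkets and two brass hinge posts at the back. Origin: on the counter, below the middle of the front edge of the shut cover. x is level and points from the front edge back under the cover to the hinge (280 mm away), away from the robot; y along the front edge; z up.
- cover_front (a point): Middle of the lower front edge of the cover: wooden frame 280 mm deep, 320 wide, 30 high with a glass top, about 1.5 kg, hinged along its far edge, level with the counter when shut. This point starts about 28 mm above the counter, where the cover rests on the wedge; shut, it is 1 mm above the counter. The cover falls under its own weight; the hinge does not hold it.
- wedge_grip (a point): Grip point: centre of the wedge's butt, 18 mm above its underside, about 55 mm in front of the cover's front edge. Dark wooden wedge, 180 mm long, 40 wide, 0.18 kg: butt block 60 mm long, 36 high; then the top slopes down over 120 mm to a 3 mm thick toe. x points from butt to toe (roughly the case's x), y across, z up. The cover pinches it: pulling it out takes 5 to 15 N.
- wedge_toe (a point): Middle of the wedge's toe edge on its underside, 150 mm ahead (x) of the grip point. It starts 90 to 98 mm behind the cover's front edge; the wedge is out when this point is in front of that edge (negative x in the case's frame).
- jar_center (a point): Centre of the porcelain jar, 53 mm above its foot. The jar is white with blue bands, 106 mm high, belly 94 mm across, foot 80 mm across, about 0.5 kg, with a fixed blue knob on top: an upright cylinder 30 mm across from 64 to 106 mm above the foot. It starts in front of the wedge's butt. z up.
- mark_green: Centre of the flat green disc (116 mm across, 1 mm thick, on the counter) at one end of the row in front of the case: where the jar must go. Nothing stands on it at the start.
- mark_red: Centre of the flat red disc (116 mm across, 1 mm thick) at the other end of the row; the bowl stands on it.
- bowl_center (a point): Centre of a white bowl, 90 mm across and 40 mm high, half-way up, on the red disc. Leave alone.
- bottle_center (a point): Centre of an amber glass jar-shaped bottle, 60 mm across and 110 mm high, half-way up. Leave alone.
- trinket_box_center (a point): Centre of a wooden trinket box, 124 x 89 x 62 mm, half-way up. Leave alone.
Mind the look-alikes: they are no part of the job. Several things look just like the part that bears jar_center: the one meant starts farthest from the robot's base.

How it is judged:
By the outcome, as a careful person would: the job done as asked, in the order asked, and still so for the second after the job is handed in, with the robot touching nothing.
It also fails if it takes over 58 s, if anything falls off the work surface, if the arm or the gripper's body presses on something with over 40 N, if the wrist force passes 120 N, or if a joint passes its speed limit or range.

## Working session

There is one attempt and no reset: what is moved stays moved. The work goes in short steps, Python scripts to look and compute and a tool call to move; the robot and the scene stay as the last step left them, time stands still between calls to the robot, and variables do not carry over. Pictures are saved under pics/ and viewed, and the job is handed in when it is done.

Besides the shell and the picture viewer there is one more tool, called after ">>>" as a command line: name --pt "numbers of a row" for each row, then --argument value for the rest. step_arm: Moves the arm, as the interface text tells. Its arguments: {"type":"object","properties":{"commands":{"type":"array","items":{"type":"array","items":{"type":"number"}}},"grip":{"type":"number"},"newtons":{"type":"number"}},"required":["commands"]}

```bash
mkdir -p pics
python3 - <<'E'
from workcell import robot
import cv2,pickle
o=robot.get_obs();print(o)
for n in ["side","top"]:
    s=robot.snapshot(n);cv2.imwrite(f"pics/{n}0.png",s["image"]);pickle.dump(s,open(f"{n}0.pkl","wb"))
    print(n,{k:v for k,v in s.items() if k!="image"})
    for t in ["jar_center","wedge_grip","cover_front","mark_green","bowl_center","bottle_center","trinket_box_center"]:
        print(t,[(round(r["score"],2),r["rect"]) for r in robot.silhouettes(t,s)])
E
```

```text
{'time': 0.0, 'q': array([ 1.02658503e+00,  3.13442891e-01,  1.49845302e+00, -8.52137426e-06,
        1.33097036e+00, -2.23403678e-01]), 'joint_velocities': array([-0.00096113, -0.00086109, -0.00053767,  0.00034851, -0.00137509,
       -0.00061251]), 'effort': array([-9.26054818e-04, -4.02214694e+01, -2.52268893e+01,  6.93763071e-02,
        3.53995292e-02, -1.09334028e-04]), 'position': array([0.16547582, 0.4980632 , 0.30215865]), 'orientation': array([[-6.52326431e-04,  3.15330750e-01,  9.48981608e-01],
       [-1.09391268e-03,  9.48981017e-01, -3.15331305e-01],
       [-9.99999189e-01, -1.24380196e-03, -2.74101095e-04]]), 'contact_force': array([ 0.15729607,  0.1022223 , -0.66059284]), 'moment': array([-0.0626873 ,  0.06145758, -0.02025474]), 'width': 0.08771158010440373}
side {'K': array([[400.97824837,   0.        , 282.38446522],
       [  0.        , 400.97824837, 204.67483674],
       [  0.        ,   0.        ,   1.        ]]), 'D': array([0.03342857, 0.        , 0.        , 0.        , 0.        ]), 'rvec': array([ 2.14690911, -0.67595614,  0.35073508]), 'tvec': array([-0.
[... 627 characters left out ...]
    ]]), 'D': array([-0.01668362,  0.        ,  0.        ,  0.        ,  0.        ]), 'rvec': array([ 2.11331483, -2.10912932,  0.22990084]), 'tvec': array([0.00744689, 0.54215495, 1.15747427]), 'shot': 2}
jar_center [(0.93, [319.1, 273.6, 37.4, 33.0]), (0.81, [268.3, 259.4, 36.9, 35.2]), (0.65, [188.9, 290.0, 37.6, 36.1]), (0.63, [265.3, 211.1, 36.8, 29.8])]
wedge_grip [(0.7, [272.1, 173.3, 15.5, 30.6]), (0.56, [124.7, 166.3, 32.5, 29.3])]
cover_front [(0.61, [213.1, 77.0, 117.9, 101.0])]
mark_green [(0.89, [334.2, 198.2, 38.6, 41.4])]
bowl_center [(0.71, [197.7, 219.8, 33.0, 31.4])]
bottle_center [(0.96, [124.1, 167.9, 34.4, 32.5])]
trinket_box_center [(0.82, [413.0, 164.3, 47.1, 50.0])]
```

Run:
```python
import cv2
for n in ["side","top"]:
    im=cv2.imread(f"pics/{n}0.png");cv2.imwrite(f"pics/{n}0b.png",cv2.resize(im,(800,600),interpolation=cv2.INTER_CUBIC))
```

```text
(no output)
```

View pics/side0b.png

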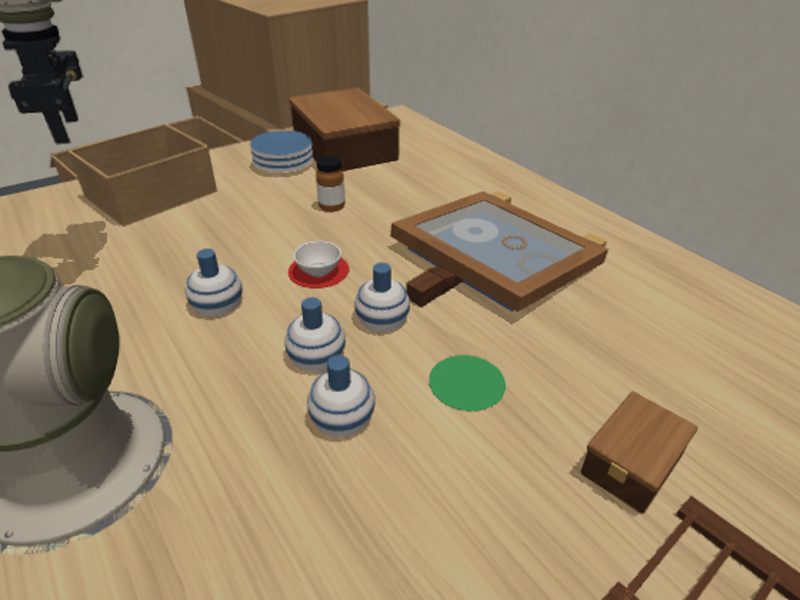

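View pics/top0b.png

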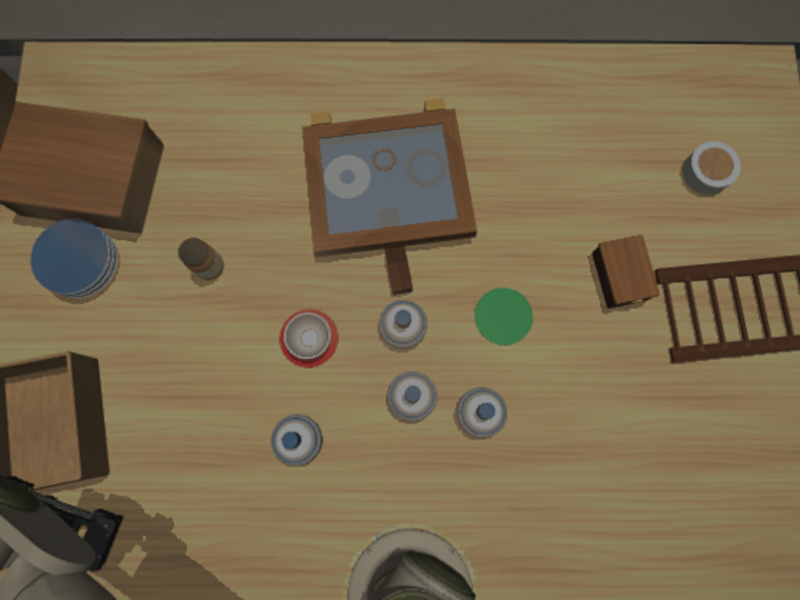

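The side and top views agree. The target jar is at about (403,323) in the top view, directly in front of the wedge butt at (398,270). The green disc is at (503,316), the bowl sits on red at (308,338), and the three look-alike jars are nearer the base.

```bash
cat > h.py <<'E'
import cv2,numpy as np,pickle
def cam(s):
    R,_=cv2.Rodrigues(np.array(s["rvec"],float));return R,np.array(s["tvec"],float)
def cam_w(s,o):
    M=np.array(s["mount"]);T=np.eye(4);T[:3,:3]=o["orientation"];T[:3,3]=o["position"]
    W=np.linalg.inv(T@M);return W[:3,:3],W[:3,3]
def onplane(s,px,z,RT=None):
    R,t=RT or cam(s)
    p=cv2.undistortPoints(np.array(px,float).reshape(-1,1,2),s["K"],s["D"]).reshape(-1,2)
    C=-R.T@t;d=np.c_[p,np.ones(len(p))]@R
    return C+d*((z-C[2])/d[:,2])[:,None]
def proj(s,X,RT=None):
    R,t=RT or cam(s)
    return cv2.projectPoints(np.array(X,float).reshape(-1,1,3),cv2.Rodrigues(R)[0],t,s["K"],s["D"])[0].reshape(-1,2)
E
python3 - <<'E'
from h import *
for n in ["top","side"]:
    s=pickle.load(open(f"{n}0.pkl","rb"));im=s["image"]
    hsv=cv2.cvtColor(im,cv2.COLOR_BGR2HSV)
    g=cv2.inRange(hsv,(50,100,60),(80,255,255));
    k,l,st,c=cv2.connectedComponentsWithStats(g);i=1+np.argmax(st[1:,4]);
    pts=np.argwhere(l==i)[:,::-1];print(n,"green",st[i],onplane(s,pts,0.001).mean(0))
    r=cv2.inRange(hsv,(0,180,100),(5,255,255))|cv2.inRange(hsv,(174,180,100),(180,255,255))
    print("red px",onplane(s,np.argwhere(r>0)[:,::-1],.001).mean(0))
    b=cv2.inRange(hsv,(98,100,40),(115,255,255))
    k,l,st,c=cv2.connectedComponentsWithStats(b)
    for i in range(1,k):
        if st[i,4]>30: print("blue",st[i],c[i],onplane(s,[c[i]],.106 if n=="top" else .085))
s=pickle.load(open("top0.pkl","rb"))
im=s["image"];cv2.imwrite("pics/topz.png",cv2.resize(im[60:260,190:390],(800,800),interpolation=cv2.INTER_CUBIC)[:600*1] if 0 else cv2.resize(im[70:250,200:380],(600,600),interpolation=cv2.INTER_CUBIC))
s=pickle.load(open("side0.pkl","rb"))
im=s["image"];cv2.imwrite("pics/sidez.png",cv2.resize(im[120:300,220:440],(733,600),interpolation=cv2.INTER_CUBIC))
E
```

```text
top green [ 333  202   40   39 1218] [ 0.51296902 -0.18305048  0.001     ]
red px [0.43269441 0.22944612 0.001     ]
blue [  22  163   48   41 1103] [ 41.55666364 186.70988214] [[0.58330317 0.65048885 0.106     ]]
blue [198 303  11  10  90] [203.28888889 307.68888889] [[0.27347258 0.21080472 0.106     ]]
side green [ 301  249   53   39 1590] [ 0.51091689 -0.18739637  0.001     ]
red px [0.45718054 0.18042838 0.001     ]
blue [176  92  42  16 495] [196.33737374  99.13939394] [[0.5945019  0.60158144 0.085     ]]
blue [139 175  14  19 200] [145.29 183.91] [[0.27294083 0.21141901 0.085     ]]
blue [262 185  11  19 194] [266.93298969 193.95360825] [[0.49063866 0.01406911 0.085     ]]
blue [133 203  36  13  88] [151.5        211.92045455] [[0.24563752 0.10025468 0.085     ]]
blue [211 209  14  21 236] [217.86864407 219.08898305] [[ 0.35287315 -0.00297578  0.085     ]]
blue [249 217  36  10  86] [266.65116279 223.31395349] [[ 0.43149774 -0.07388201  0.085     ]]
blue [201 242  43  31 399] [232.63909774 258.21804511] [[ 0.32055241 -0.12319181  0.085     ]]
blue [218 288  42  13 102] [239.29411765 296.7254902 ] [[ 0.28375935 -0.21089583  0.085     ]]
```

View pics/topz.png

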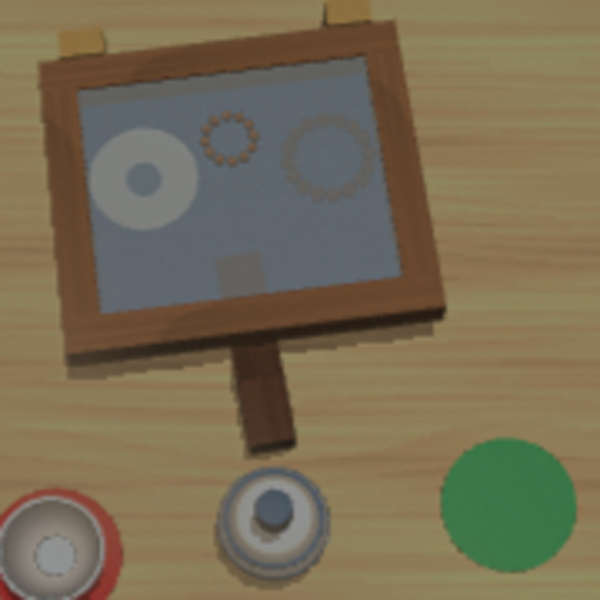

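View pics/sidez.png

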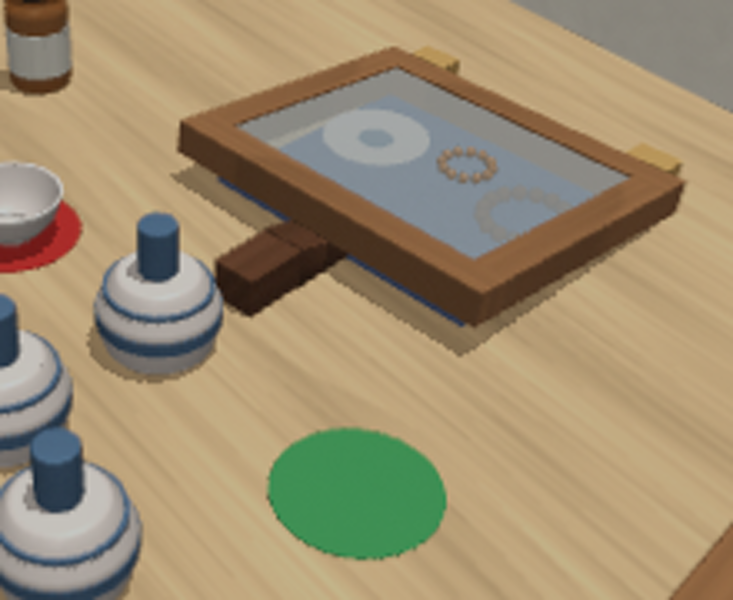

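>>> step_arm --pt "-0.028 -0.4177 0.4175 -0.436 0 0" --pt "-0.028 -0.4177 0.4175 -0.436 0 0" --pt "-0.028 -0.4177 0.4175 -0.436 0 0" --pt "-0.028 -0.4177 0.4175 -0.436 0 0" --pt "-0.028 -0.4177 0.4175 -0.436 0 0" --pt "-0.028 -0.4177 0.4175 -0.436 0 0" --pt "-0.028 -0.4177 0.4175 -0.436 0 0" --pt "-0.028 -0.4177 0.4175 -0.436 0 0" --pt "-0.028 -0.4177 0.4175 -0.436 0 0" --pt "-0.028 -0.4177 0.4175 -0.436 0 0"

```text
time: 1.8
position: [0.3825, 0.0643, 0.3261]
orientation: [[0.001, -0.115, 0.993], [-0.0, 0.993, 0.115], [-1.0, -0.0, 0.001]]
contact_force: [0.4, 0.7, -0.2]
width: 0.0881
```

>>> step_arm --pt "0 0 0 0 0 0" --pt "0 0 0 0 0 0" --pt "0 0 0 0 0 0" --pt "0 0 0 0 0 0"

```text
time: 2.2
position: [0.3817, 0.0675, 0.3257]
orientation: [[0.0, -0.117, 0.993], [0.0, 0.993, 0.117], [-1.0, 0.0, 0.0]]
contact_force: [-0.2, -0.5, -0.3]
width: 0.0884
```

Run:
```python
from workcell import robot
from h import *
o=robot.get_obs();s=robot.snapshot("wrist");s["o"]=o;pickle.dump(s,open("w1.pkl","wb"))
print(o["time"],s["mount"],s["K"],s["D"]);cv2.imwrite("pics/w1.png",s["image"])
for t in ["jar_center","wedge_grip","mark_green","cover_front"]:
    print(t,[(round(r["score"],2),r["rect"]) for r in robot.silhouettes(t,s)])
```

```text
2.2 [[ 3.61188783e-04 -3.19004164e-01  9.47753245e-01 -8.26676755e-02]
 [ 9.99999777e-01  6.47249577e-04 -1.63242271e-04  2.24402407e-03]
 [-5.61357922e-04  9.47753093e-01  3.19004326e-01 -8.39662081e-02]
 [ 0.00000000e+00  0.00000000e+00  0.00000000e+00  1.00000000e+00]] [[359.91940953   0.         276.19270869]
 [  0.         359.91940953 210.75366704]
 [  0.           0.           1.        ]] [0.00195999 0.         0.         0.         0.        ]
jar_center [(0.95, [19.3, 41.8, 112.7, 99.1]), (0.81, [164.9, 91.4, 94.9, 93.7]), (0.78, [381.1, 28.1, 110.8, 106.3]), (0.69, [178.8, 220.1, 85.1, 89.7])]
wedge_grip [(0.97, [201.0, 297.2, 39.9, 49.4])]
mark_green [(0.72, [9.8, 202.2, 97.9, 87.9])]
cover_front [(0.87, [107.0, 383.1, 246.5, 35.2])]
```

View pics/w1.png

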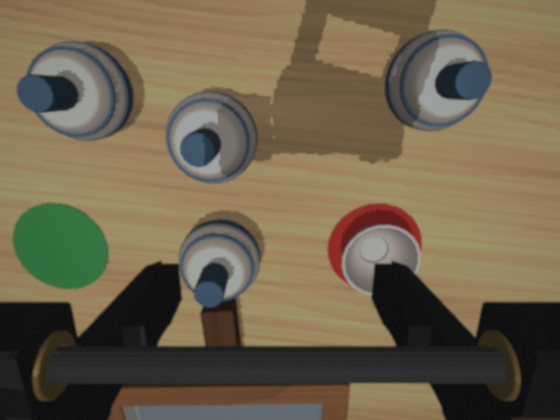

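The wrist view shows the target knob top at about (209,292), the green disc centred near (60,246), the wedge butt at (221,322), and look-alike knobs at (200,147), (37,93) and (473,79).

Run:
```python
from h import *
s=pickle.load(open("w1.pkl","rb"));RT=cam_w(s,s["o"])
print("knobs w",onplane(s,[[209,292],[200,148],[37,93],[473,79]],.106,RT)[:,:2])
im=s["image"];hsv=cv2.cvtColor(im,cv2.COLOR_BGR2HSV)
g=cv2.inRange(hsv,(50,100,60),(80,255,255));print("green w",onplane(s,np.argwhere(g>0)[:,::-1],.001,RT).mean(0))
t=pickle.load(open("top0.pkl","rb"));z=lambda u,v:[u/3.3333+200-.35,v/3.3333+70-.35]
print("knob top",onplane(t,[z(273,504)],.106))
print("wedge butt top front edge (top cam) z.036",onplane(t,[z(248,446),z(294,438),z(233,347),z(277,342),],.036)[:,:2])
sd=pickle.load(open("side0.pkl","rb"));zs=lambda u,v:[u/3.3333+220-.35,v/3.3333+120-.35]
print("knob side top",onplane(sd,[zs(158,222)],.106)[:,:2])
print("wedge side butt top corners",onplane(sd,[zs(219,265),zs(247,284)],.036)[:,:2], "bottom",onplane(sd,[zs(249,313)],0)[:,:2])
cv2.imwrite("pics/w1z.png",cv2.resize(im[200:400,140:300],(480,600),interpolation=cv2.INTER_CUBIC))
cv2.imwrite("pics/topz2.png",cv2.resize(t["image"][160:240,240:340],(750,600),interpolation=cv2.INTER_CUBIC))
```

```text
knobs w [[ 0.4884012   0.01746259]
 [ 0.35159877  0.00189633]
 [ 0.32318945 -0.12942663]
 [ 0.27196714  0.21296898]]
green w [ 0.51134859 -0.18344162  0.001     ]
knob top [[0.4934265  0.01677332 0.106     ]]
wedge butt top front edge (top cam) z.036 [[ 5.55126397e-01  3.79005203e-02]
 [ 5.62046022e-01 -3.48765924e-04]
 [ 6.40657551e-01  5.11132976e-02]
 [ 6.45150068e-01  1.40047726e-02]]
knob side top [[0.49178987 0.01494083]]
wedge side butt top corners [[ 0.55328972  0.02596275]
 [ 0.55673053 -0.00466424]] bottom [[0.56521066 0.00231652]]
```

View pics/w1z.png

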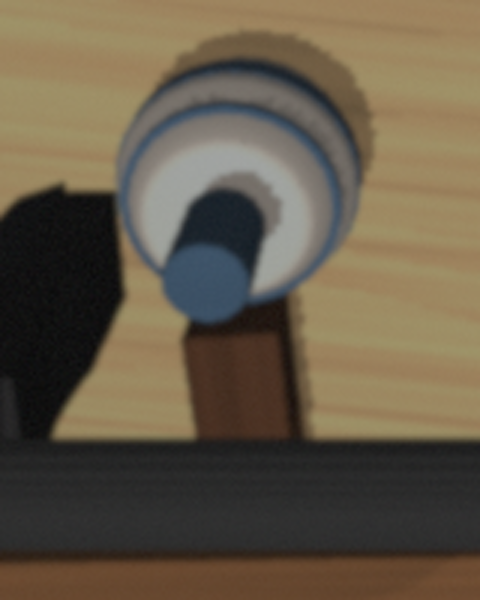

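View pics/topz2.png

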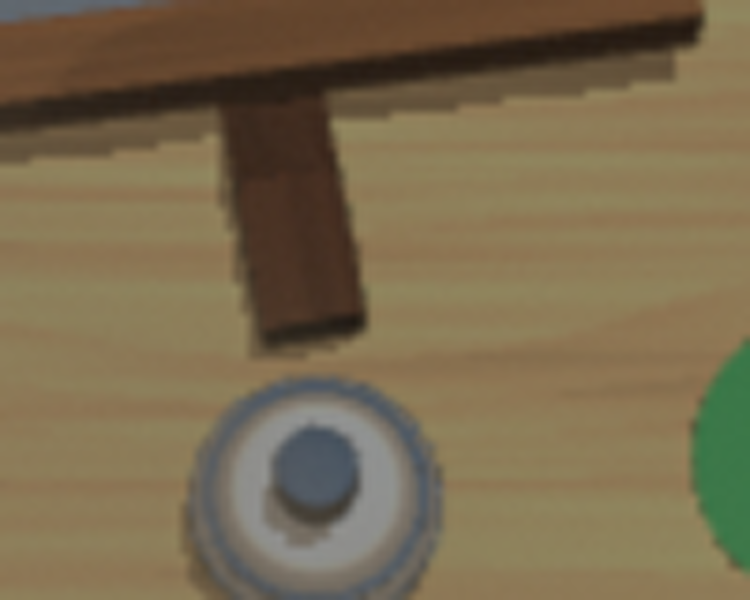

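>>> step_arm --pt "0.03 -0.0639 0.1025 0 0 0" --pt "0.06 -0.0639 0.1025 0 0 0" --pt "0.11 -0.0639 0.1025 0 0 0" --pt "0.13 -0.0639 0.1025 0 0 0" --pt "0.13 -0.0639 0.1025 0 0 0" --pt "0.13 -0.0639 0.1025 0 0 0" --pt "0.13 -0.0639 0.1025 0 0 0" --pt "0.13 -0.0639 0.1025 0 0 0" --grip 0.06 --newtons 15

```text
time: 3.25
position: [0.4916, 0.0149, 0.198]
orientation: [[0.004, -0.116, 0.993], [-0.001, 0.993, 0.116], [-1.0, -0.001, 0.004]]
contact_force: [0.2, -0.5, 0.1]
width: 0.0602
```

Run:
```python
from workcell import robot
from h import *
o=robot.get_obs();s=robot.snapshot("wrist");s["o"]=o
im=s["image"];cv2.imwrite("pics/w2.png",im)
print(o["position"]);RT=cam_w(s,o)
g=[(.491,.016,.106),(.491,.031,.106),(.491,.001,.106),(.476,.016,.106),(.506,.016,.106)]
print(proj(s,g,RT))
```

```text
[0.49161738 0.0149043  0.19796854]
[[274.40860223 254.01966061]
 [302.26006268 256.99370137]
 [246.40047333 251.02993072]
 [277.70961941 228.02125802]
 [271.26859734 278.75051369]]
```

View pics/w2.png

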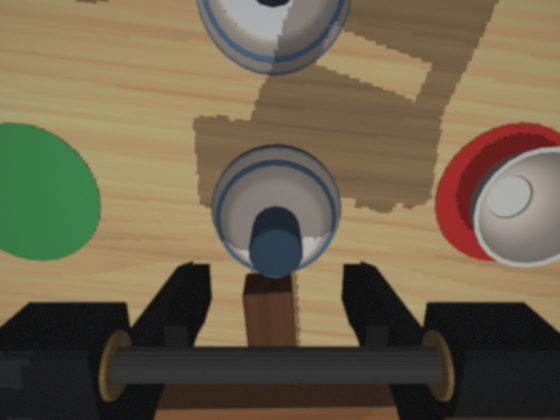

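Knob top appears at (276,252) against a predicted (274,254), so it is aligned. Descend and grip.

>>> step_arm --pt "0.03 0.001 0 0 0 0" --pt "0.055 0.001 0 0 0 0" --pt "0.062 0.001 0 0 0 0" --pt "0.062 0.001 0 0 0 0" --pt "0.062 0.001 0 0 0 0"

```text
time: 3.8
position: [0.4918, 0.0156, 0.1351]
orientation: [[0.002, -0.115, 0.993], [-0.0, 0.993, 0.115], [-1.0, -0.001, 0.002]]
contact_force: [-0.2, 0.2, 0.4]
width: 0.0602
```

>>> step_arm --pt "0 0 0 0 0 0" --pt "0 0 0 0 0 0" --pt "0 0 0 0 0 0" --pt "0 0 0 0 0 0" --pt "0 0 0 0 0 0" --grip 0.0 --newtons 15

```text
time: 4.3
position: [0.4913, 0.0155, 0.1339]
orientation: [[0.001, -0.115, 0.993], [-0.0, 0.993, 0.115], [-1.0, -0.0, 0.0]]
contact_force: [0.5, -1.0, 1.5]
width: 0.0297
```

>>> step_arm --pt "0 -0.005 0 0 0 0" --pt "0 -0.012 0 0 0 0" --pt "0 -0.022 0 0 0 0" --pt "0 -0.034 0 0 0 0" --pt "0 -0.046 -0.001 0 0 0" --pt "0 -0.058 -0.001 0 0 0" --pt "0 -0.07 -0.001 0 0 0" --pt "0 -0.08 -0.001 0 0 0" --pt "0 -0.088 -0.001 0 0 0" --pt "0 -0.092 -0.001 0 0 0"

```text
time: 5.3
position: [0.5008, -0.0766, 0.1337]
orientation: [[-0.0, -0.114, 0.993], [0.0, 0.993, 0.114], [-1.0, 0.0, -0.0]]
contact_force: [-1.0, 2.2, 1.1]
width: 0.0295
```

>>> step_arm --pt "0 -0.005 0 0 0 0" --pt "0 -0.012 0 0 0 0" --pt "0 -0.022 0 0 0 0" --pt "0 -0.034 0 0 0 0" --pt "0 -0.046 -0.001 0 0 0" --pt "0 -0.058 -0.001 0 0 0" --pt "0 -0.07 -0.001 0 0 0" --pt "0 -0.08 -0.001 0 0 0"

```text
time: 6.1
position: [0.509, -0.1566, 0.1337]
orientation: [[-0.0, -0.115, 0.993], [-0.0, 0.993, 0.115], [-1.0, -0.0, -0.0]]
contact_force: [0.1, 1.2, 0.5]
width: 0.0295
```

Run:
```python
from workcell import robot
from h import *
o=robot.get_obs();s=robot.snapshot("wrist");s["o"]=o
cv2.imwrite("pics/w3.png",s["image"]);RT=cam_w(s,o)
hsv=cv2.cvtColor(s["image"],cv2.COLOR_BGR2HSV);g=cv2.inRange(hsv,(50,100,40),(80,255,255))
pts=np.argwhere(g>0)[:,::-1];P=onplane(s,pts,.001,RT)[:,:2]
np.save("gp.npy",P);print(o["position"],P.min(0),P.max(0))
# circle fit w/ known radius to outer boundary: via hull + minEnclosingCircle
print(cv2.minEnclosingCircle(P.astype(np.float32)))
s=robot.snapshot("side");cv2.imwrite("pics/s3.png",cv2.resize(s["image"][140:320,200:440],(800,600)))
```

```text
[ 0.50899478 -0.1566442   0.133657  ] [ 0.4557433  -0.23994531] [ 0.5657944  -0.15099167]
((0.5127880573272705, -0.18322542309761047), 0.05733838677406311)
```

View pics/w3.png

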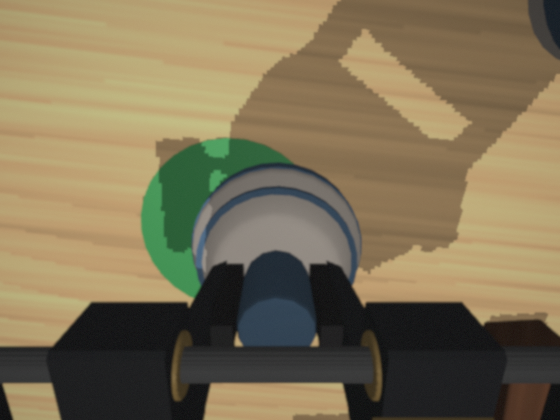

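View pics/s3.png

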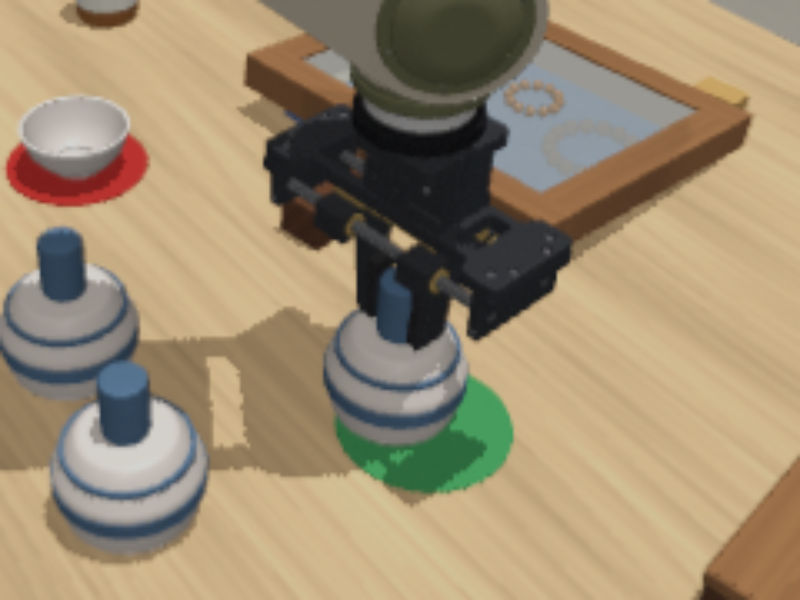

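>>> step_arm --pt "0 -0.007 0 0 0 0" --pt "0 -0.015 0 0 0 0" --pt "0 -0.022 0 0 0 0" --pt "0 -0.026 0.0005 0 0 0" --pt "0 -0.027 0.0005 0 0 0" --pt "0 -0.027 0.0005 0 0 0" --pt "0 -0.027 0.0005 0 0 0"

```text
time: 6.9
position: [0.5126, -0.1822, 0.1338]
orientation: [[0.0, -0.115, 0.993], [-0.001, 0.993, 0.115], [-1.0, -0.001, 0.0]]
contact_force: [0.7, 0.2, 0.2]
width: 0.0294
```

>>> step_arm --pt "0 0 0 0 0 0" --pt "0 0 0 0 0 0" --pt "0 0 0 0 0 0" --grip 0.06

```text
time: 7.2
position: [0.5126, -0.1822, 0.1337]
orientation: [[0.0, -0.115, 0.993], [-0.0, 0.993, 0.115], [-1.0, -0.0, 0.0]]
contact_force: [0.4, -0.3, -0.1]
width: 0.0512
```

>>> step_arm --pt "-0.02 0 0 0 0 0" --pt "-0.06 0 0 0 0 0" --pt "-0.1 0 0 0 0 0" --pt "-0.12 0 -0.02 0 0 0" --pt "-0.12 0 -0.06 0 0 0" --pt "-0.12 0 -0.06 0 0 0" --pt "-0.12 0 -0.06 0 0 0"

```text
time: 7.9
position: [0.4529, -0.1893, 0.2541]
orientation: [[0.001, -0.114, 0.993], [-0.001, 0.993, 0.114], [-1.0, -0.001, 0.001]]
contact_force: [0.4, -0.9, 0.2]
width: 0.06
```

Run:
```python
from workcell import robot
from h import *
o=robot.get_obs();s=robot.snapshot("wrist");s["o"]=o
print(o["time"],o["position"])
cv2.imwrite("pics/w4.png",s["image"]);RT=cam_w(s,o)
hsv=cv2.cvtColor(s["image"],cv2.COLOR_BGR2HSV);g=cv2.inRange(hsv,(50,100,40),(80,255,255))
P=onplane(s,np.argwhere(g>0)[:,::-1],.001,RT)[:,:2]
print("disc",cv2.minEnclosingCircle(P.astype(np.float32)))
th=np.linspace(0,2*np.pi,40)
im=s["image"].copy()
for c in proj(s,np.c_[.512+.015*np.cos(th),-.1833+.015*np.sin(th),0*th+.106],RT): cv2.circle(im,tuple(int(v) for v in c),1,(0,0,255),-1)
cv2.imwrite("pics/w4c.png",im)
```

```text
7.9 [ 0.45286916 -0.1892831   0.2540572 ]
disc ((0.512852668762207, -0.18301677703857422), 0.05690700560808182)
```

View pics/w4c.png

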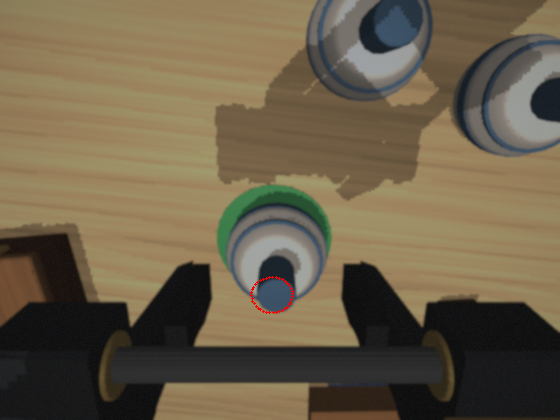

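Jar is centred on the green disc to within about 2 mm and upright. Next I move across to look at the wedge.

>>> step_arm --pt "-0.03 0.2 0 0 0 0" --pt "-0.03 0.2 0 0 0 0" --pt "-0.03 0.2 0 0 0 0" --pt "-0.03 0.2 0 0 0 0" --pt "-0.03 0.2 0 0 0 0" --pt "-0.03 0.2 0 0 0 0" --pt "-0.03 0.2 0 0 0 0" --grip 0.07

```text
time: 8.65
position: [0.4305, 0.0088, 0.2834]
orientation: [[-0.0, -0.114, 0.993], [-0.0, 0.993, 0.114], [-1.0, -0.0, -0.0]]
contact_force: [-1.3, 0.1, -0.1]
width: 0.0696
```

Run:
```python
from workcell import robot
from h import *
o=robot.get_obs();s=robot.snapshot("wrist");s["o"]=o;pickle.dump(s,open("w5.pkl","wb"))
print(o["time"],o["position"])
cv2.imwrite("pics/w5.png",s["image"]);cv2.imwrite("pics/w5z.png",cv2.resize(s["image"][210:410,180:380],(600,600),interpolation=cv2.INTER_CUBIC))
t=robot.snapshot("top");pickle.dump(t,open("top5.pkl","wb"))
```

```text
8.65 [0.43051218 0.00883126 0.28335923]
```

View pics/w5.png

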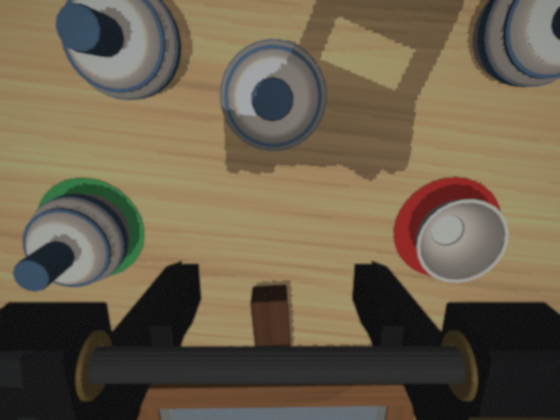

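View pics/w5z.png

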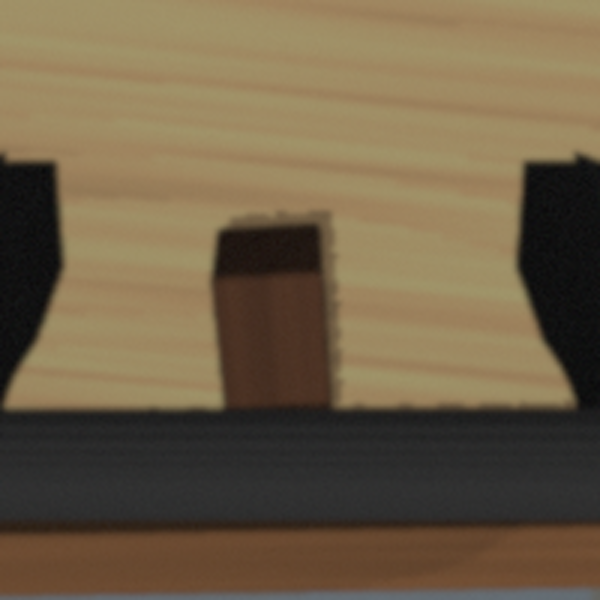

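The wedge butt shows its front face (zoom bottom edge (220,230)–(319,225), top edge (214,275)–(321,271)). Now I compute its pose.

Run:
```python
from h import *
s=pickle.load(open("w5.pkl","rb"));RT=cam_w(s,s["o"])
z=lambda u,v:[u/3+180-.33,v/3+210-.33]
b=onplane(s,[z(220,230),z(319,225)],0,RT)[:,:2];t=onplane(s,[z(214,275),z(321,271),z(225,408),z(331,408)],.036,RT)[:,:2]
print(b,b.mean(0));print(t,t[:2].mean(0))
a=lambda d:np.degrees(np.arctan2(d[1],d[0]))
print("yaw from sides",a(t[2]-t[0]),a(t[3]-t[1]),"from front edge",a(b[0]-b[1])-90+180,a(t[0]-t[1])+90)
# top cam
tp=pickle.load(open("top5.pkl","rb"))
z2=lambda u,v:[u/7.5+240-.43,v/7.5+160-.43]
q=onplane(tp,[z2(262,331),z2(362,318),z2(240,180),z2(330,172)],.036)[:,:2];print("top",q,q[:2].mean(0),a(q[2]-q[0]),a(q[3]-q[1]))
# cover front edge direction: top outer front corners z~.058
zt=lambda u,v:[u/3.3333+200-.35,v/3.3333+70-.35]
c=onplane(tp,[zt(67,353),zt(444,310)],.058)[:,:2];print("cover corners",c,a(c[0]-c[1])-90,c.mean(0),np.linalg.norm(c[0]-c[1]))
r=onplane(tp,[zt(40,63),zt(397,22)],.031)[:,:2];print(r,np.linalg.norm(r[0]-r[1]),a(r.mean(0)-c.mean(0)))
```

```text
[[ 5.63613279e-01 -5.60301806e-04]
 [ 5.57060468e-01  3.70102581e-02]] [0.56033687 0.01822498]
[[ 0.56045321 -0.00075829]
 [ 0.55450079  0.0364787 ]
 [ 0.61627339  0.00852415]
 [ 0.61176407  0.04736147]] [0.557477  0.0178602]
yaw from sides 9.441429603471374 10.760616925327664 from front edge 9.893633528212632 9.082027673810302
top [[ 5.54414124e-01  3.66417431e-02]
 [ 5.59432134e-01 -3.09317224e-04]
 [ 6.12108404e-01  4.52144925e-02]
 [ 6.15289231e-01  1.16388509e-02]] [0.55692313 0.01816621] 8.451697434669406 12.073954405739535
cover corners [[ 0.62868399  0.18772496]
 [ 0.66678346 -0.12514255]] 6.943014143417344 [0.64773373 0.0312912 ] 0.315178762831948
[[ 0.90299309  0.22434742]
 [ 0.94382022 -0.09224762]] 0.3192166566569921 7.186315447924913
```

>>> step_arm --pt "0 -0.0037 0.05 -0.056 0 0" --pt "0.02 -0.0037 0.1 -0.056 0 0" --pt "0.06 -0.0037 0.14 -0.056 0 0" --pt "0.1 -0.0037 0.1576 -0.056 0 0" --pt "0.145 -0.0037 0.1576 -0.056 0 0" --pt "0.153 -0.0037 0.1576 -0.056 0 0" --pt "0.153 -0.0037 0.1576 -0.056 0 0" --pt "0.153 -0.0037 0.1576 -0.056 0 0" --grip 0.07

```text
time: 9.55
position: [0.5878, 0.0233, 0.1331]
orientation: [[0.003, -0.17, 0.986], [-0.001, 0.986, 0.17], [-1.0, -0.001, 0.003]]
contact_force: [1.1, 0.3, 0.9]
width: 0.0701
```

Run:
```python
from workcell import robot
from h import *
o=robot.get_obs();s=robot.snapshot("wrist");print(o["time"],o["position"])
im=s["image"].copy();RT=cam_w(s,o);a=np.radians(9.8);u=np.array([np.cos(a),np.sin(a)]);v=np.array([-u[1],u[0]]);c=np.array([.5876,.0231])
for x,y,z in [(-.03,-.02,0),(-.03,.02,0),(-.03,-.02,.036),(-.03,.02,.036),(.0,.02,.036),(.0,-.02,.036)]:
    p=c+x*u+y*v;q=proj(s,[[*p,z]],RT)[0];cv2.circle(im,(int(q[0]),int(q[1])),2,(0,255,0),-1)
cv2.imwrite("pics/w6.png",im)
t=robot.snapshot("side");cv2.imwrite("pics/s6.png",cv2.resize(t["image"][100:280,220:460],(800,600)))
```

```text
9.55 [0.58776    0.02332647 0.13314886]
```

View pics/w6.png

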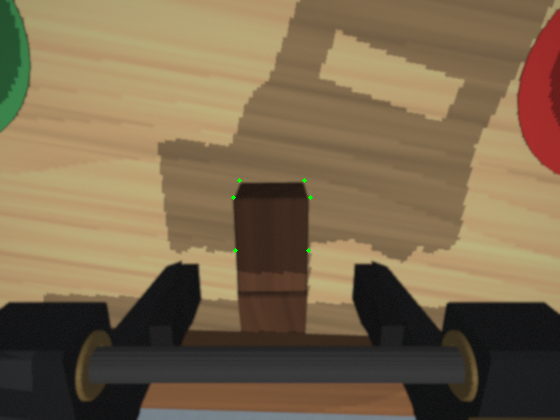

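View pics/s6.png

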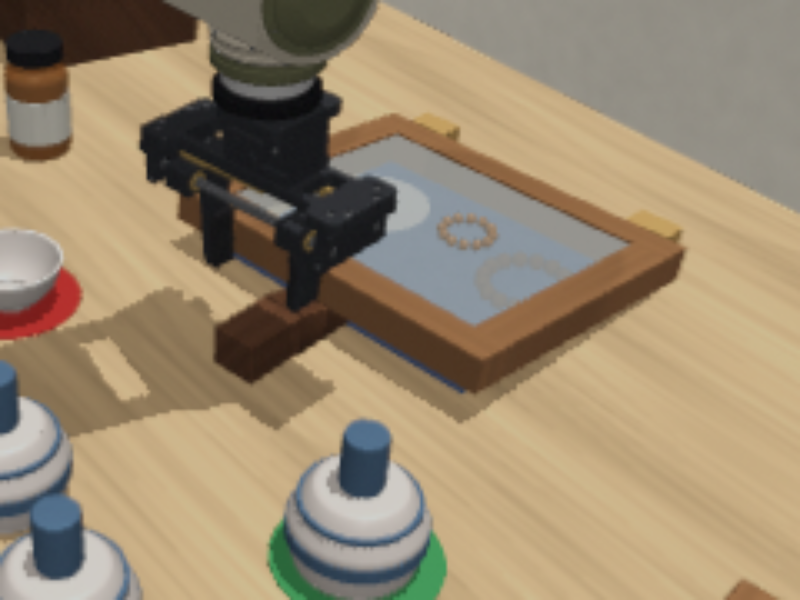

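Overlay matches the wedge. Descend and grip.

>>> step_arm --pt "0.02 0 0 0 0 0" --pt "0.04 0 0 0 0 0" --pt "0.055 0 0 0 0 0" --pt "0.062 0 0 0 0 0" --pt "0.062 0 0 0 0 0" --pt "0.062 0 0 0 0 0"

```text
time: 10.25
position: [0.5874, 0.0239, 0.0696]
orientation: [[0.001, -0.17, 0.985], [-0.0, 0.985, 0.17], [-1.0, -0.0, 0.001]]
contact_force: [0.1, -0.2, 0.2]
width: 0.0696
```

>>> step_arm --pt "0 0 0 0 0 0" --pt "0 0 0 0 0 0" --pt "0 0 0 0 0 0" --pt "0 0 0 0 0 0" --pt "0 0 0 0 0 0" --grip 0.0 --newtons 40

```text
time: 10.75
position: [0.587, 0.0235, 0.069]
orientation: [[-0.0, -0.17, 0.985], [-0.001, 0.985, 0.17], [-1.0, -0.001, -0.0]]
contact_force: [-2.2, -5.9, 4.3]
width: 0.0394
```

>>> step_arm --pt "0 0 -0.003 0 0 0" --pt "0 0 -0.007 0 0 0" --pt "0 0 -0.011 0 0 0" --pt "0 0 -0.015 0 0 0" --pt "0 0 -0.018 0 0 0" --pt "0 0 -0.02 0 0 0" --pt "0 0 -0.02 0 0 0" --pt "0 0 -0.02 0 0 0" --pt "0 0 -0.02 0 0 0" --pt "0 0 -0.02 0 0 0"

```text
time: 11.75
position: [0.5674, 0.0208, 0.069]
orientation: [[0.0, -0.17, 0.985], [0.0, 0.985, 0.17], [-1.0, 0.0, 0.0]]
contact_force: [1.1, 1.9, 5.6]
width: 0.04
```

```bash
cat > look.py <<'E'
import sys
from workcell import robot
from h import *
n=sys.argv[1];t=robot.snapshot("side");cv2.imwrite(f"pics/{n}.png",cv2.resize(t["image"][100:280,220:460],(800,600)))
E
python3 look.py s7
```

```text
(no output)
```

View pics/s7.png

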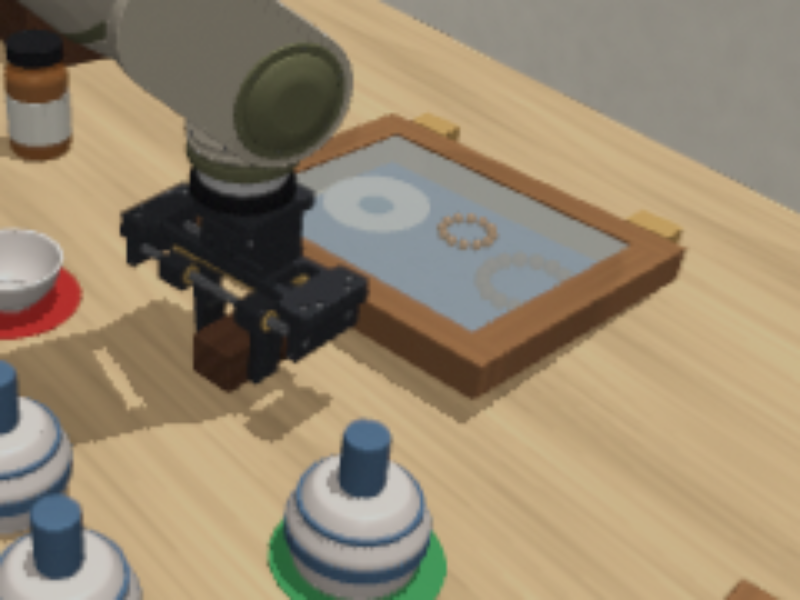

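The wedge butt moved with the gripper and the cover's front corner dropped (about 392 to 398 in the picture). I continue with 2 cm tugs.

>>> step_arm --pt "0 0 -0.003 0 0 0" --pt "0 0 -0.007 0 0 0" --pt "0 0 -0.011 0 0 0" --pt "0 0 -0.015 0 0 0" --pt "0 0 -0.018 0 0 0" --pt "0 0 -0.02 0 0 0" --pt "0 0 -0.02 0 0 0" --pt "0 0 -0.02 0 0 0" --pt "0 0 -0.02 0 0 0" --pt "0 0 -0.02 0 0 0"

```text
time: 12.8
position: [0.5479, 0.0171, 0.069]
orientation: [[0.001, -0.17, 0.985], [-0.0, 0.985, 0.17], [-1.0, -0.0, 0.001]]
contact_force: [4.4, -0.9, 5.6]
width: 0.0398
```

>>> step_arm --pt "0 0 -0.003 0 0 0" --pt "0 0 -0.007 0 0 0" --pt "0 0 -0.011 0 0 0" --pt "0 0 -0.015 0 0 0" --pt "0 0 -0.018 0 0 0" --pt "0 0 -0.02 0 0 0" --pt "0 0 -0.02 0 0 0" --pt "0 0 -0.02 0 0 0" --pt "0 0 -0.02 0 0 0" --pt "0 0 -0.02 0 0 0"

```text
time: 13.8
position: [0.5281, 0.0137, 0.069]
orientation: [[0.001, -0.17, 0.985], [-0.0, 0.985, 0.17], [-1.0, -0.0, 0.001]]
contact_force: [4.4, -0.2, 5.4]
width: 0.0393
```

```bash
python3 look.py s8
```

```text
(no output)
```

View pics/s8.png

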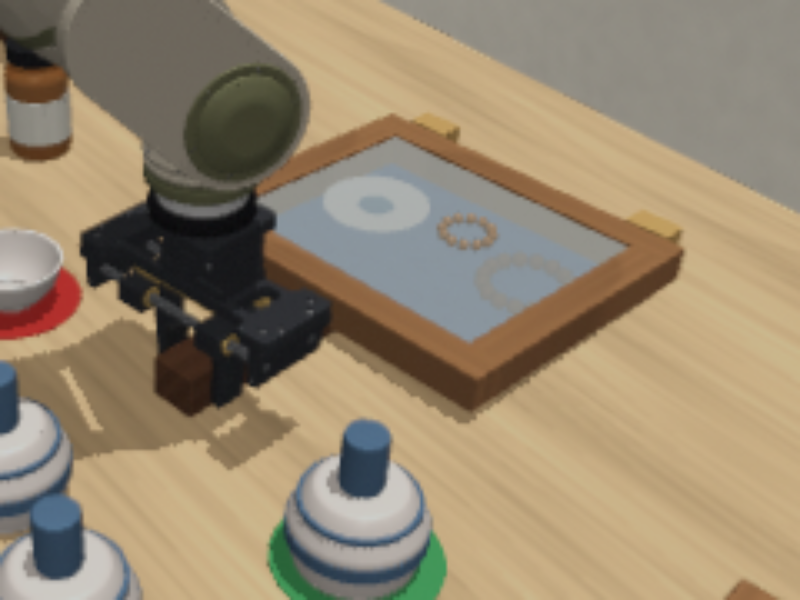

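The cover is following down (corner now at about row 408). Two more tugs.

>>> step_arm --pt "0 0 -0.003 0 0 0" --pt "0 0 -0.007 0 0 0" --pt "0 0 -0.011 0 0 0" --pt "0 0 -0.015 0 0 0" --pt "0 0 -0.018 0 0 0" --pt "0 0 -0.02 0 0 0" --pt "0 0 -0.02 0 0 0" --pt "0 0 -0.02 0 0 0" --pt "0 0 -0.02 0 0 0" --pt "0 0 -0.02 0 0 0"

```text
time: 14.85
position: [0.5085, 0.0103, 0.069]
orientation: [[0.001, -0.17, 0.985], [-0.0, 0.985, 0.17], [-1.0, -0.0, 0.001]]
contact_force: [3.9, -0.2, 5.2]
width: 0.0399
```

>>> step_arm --pt "0 0 -0.003 0 0 0" --pt "0 0 -0.007 0 0 0" --pt "0 0 -0.011 0 0 0" --pt "0 0 -0.015 0 0 0" --pt "0 0 -0.018 0 0 0" --pt "0 0 -0.02 0 0 0" --pt "0 0 -0.02 0 0 0" --pt "0 0 -0.02 0 0 0" --pt "0 0 -0.02 0 0 0" --pt "0 0 -0.02 0 0 0"

```text
time: 15.85
position: [0.4884, 0.0069, 0.069]
orientation: [[-0.0, -0.171, 0.985], [-0.0, 0.985, 0.171], [-1.0, -0.0, -0.0]]
contact_force: [1.8, 0.1, 8.6]
width: 0.0401
```

```bash
python3 look.py s9
```

```text
(no output)
```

View pics/s9.png

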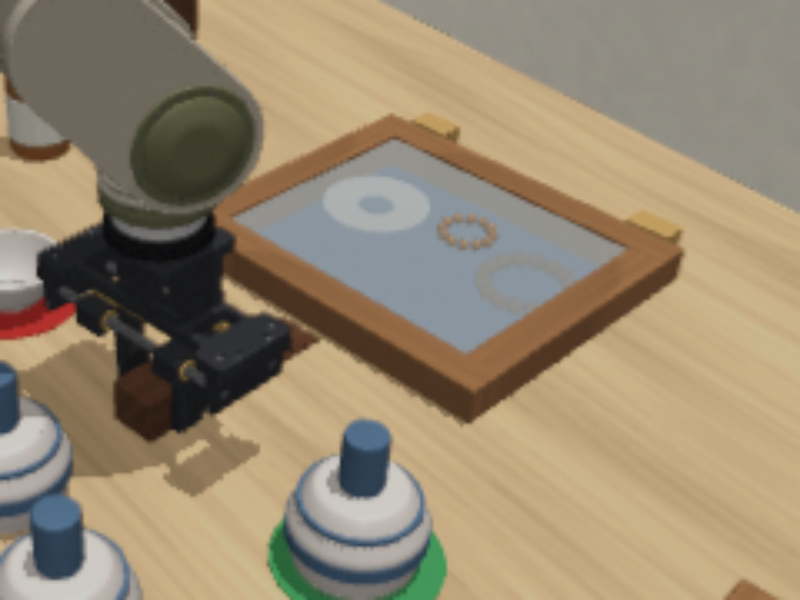

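Nearly shut, with only the thin toe left underneath. One last tug.

>>> step_arm --pt "0 0 -0.003 0 0 0" --pt "0 0 -0.006 0 0 0" --pt "0 0 -0.009 0 0 0" --pt "0 0 -0.012 0 0 0" --pt "0 0 -0.015 0 0 0" --pt "0 0 -0.018 0 0 0" --pt "0 0 -0.02 0 0 0" --pt "0 0 -0.02 0 0 0" --pt "0 0 -0.02 0 0 0" --pt "0 0 -0.02 0 0 0"

```text
time: 16.9
position: [0.4687, 0.0035, 0.069]
orientation: [[-0.0, -0.171, 0.985], [-0.0, 0.985, 0.171], [-1.0, -0.0, -0.0]]
contact_force: [2.2, -0.2, 8.6]
width: 0.0398
```

```bash
python3 look.py s10
```

```text
(no output)
```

View pics/s10.png

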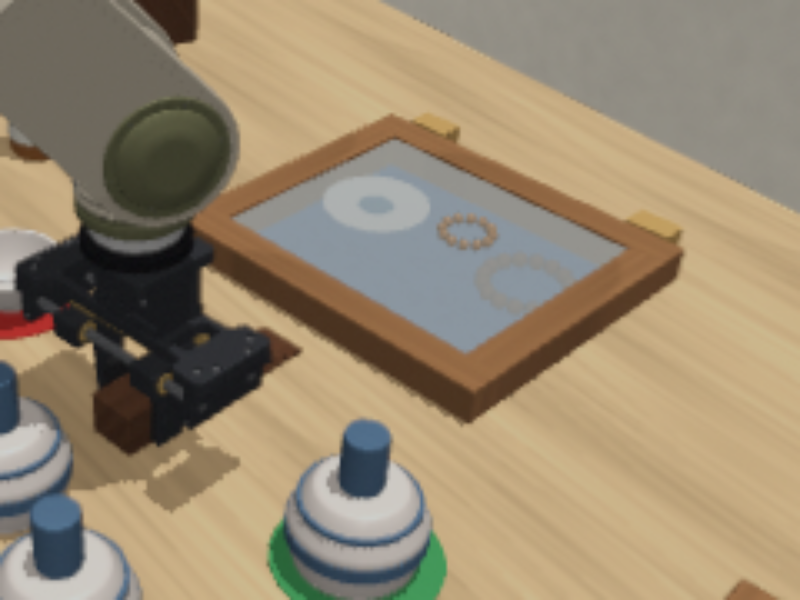

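The toe is out, at about (300,350), with a visible gap to the cover edge. Release and retreat.

>>> step_arm --pt "0 0 0 0 0 0" --pt "0 0 0 0 0 0" --pt "0 0 0 0 0 0" --pt "0 0 0 0 0 0" --pt "0 0 0 0 0 0" --grip 0.065

```text
time: 17.45
position: [0.4685, 0.0036, 0.0685]
orientation: [[-0.001, -0.17, 0.985], [0.0, 0.985, 0.17], [-1.0, 0.0, -0.001]]
contact_force: [0.5, 0.2, 0.9]
width: 0.065
```

>>> step_arm --pt "-0.02 0 0 0 0 0" --pt "-0.05 0 0 0 0 0" --pt "-0.1 0 0 0 0 0" --pt "-0.15 0 0 0 0 0" --pt "-0.2 0 0 0 0 0" --pt "-0.22 0.05 -0.04 0 0 0" --pt "-0.22 0.1 -0.09 0 0 0" --pt "-0.22 0.1 -0.09 0 0 0" --pt "-0.22 0.1 -0.09 0 0 0"

```text
time: 18.35
position: [0.3603, 0.0885, 0.2891]
orientation: [[0.0, -0.173, 0.985], [0.0, 0.985, 0.173], [-1.0, 0.0, 0.0]]
contact_force: [0.6, 0.6, 0.1]
width: 0.0649
```

Run:
```python
from workcell import robot
from h import *
o=robot.get_obs();s=robot.snapshot("wrist");print(o["time"],o["position"])
cv2.imwrite("pics/w11.png",s["image"])
t=robot.snapshot("side");cv2.imwrite("pics/s11.png",cv2.resize(t["image"],(800,600),interpolation=cv2.INTER_CUBIC))
a=robot.snapshot("top");cv2.imwrite("pics/t11.png",cv2.resize(a["image"][60:300,100:420],(800,600),interpolation=cv2.INTER_CUBIC));pickle.dump(a,open("top11.pkl","wb"));pickle.dump(t,open("side11.pkl","wb"))
```

```text
18.35 [0.3603246  0.08853689 0.28907546]
```

View pics/s11.png

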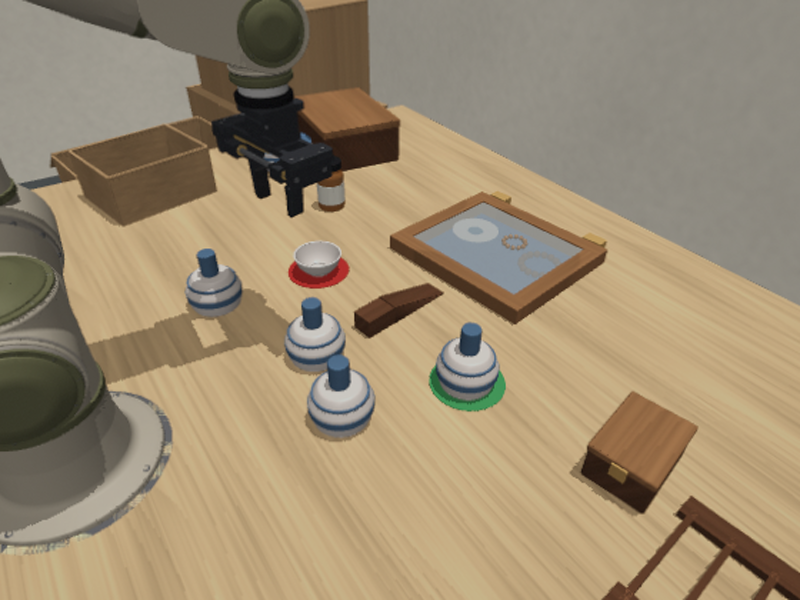

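View pics/t11.png

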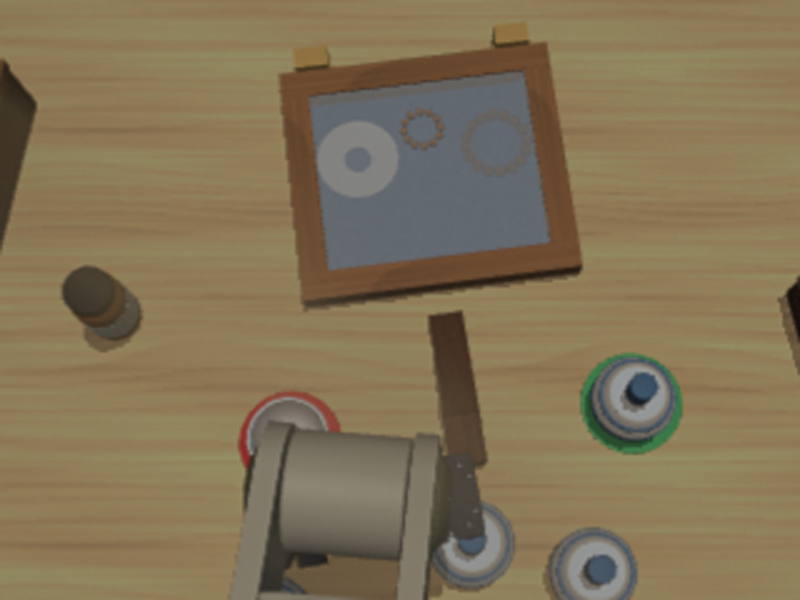

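View pics/w11.png

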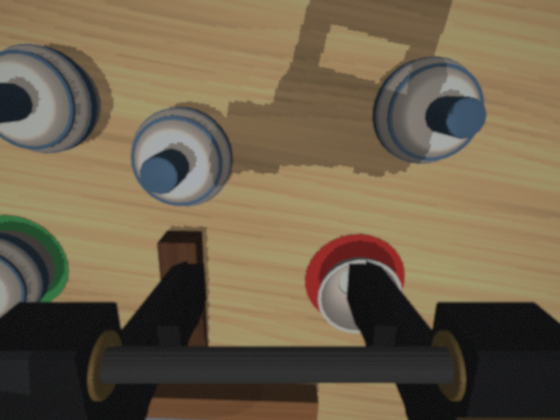

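All looks right: cover flush, wedge flat and clear with the toe at about (447,312) in the top view, jar on green. A final numeric check follows.

Run:
```python
from h import *
th=np.linspace(0,2*np.pi,60)
for n in ["top","side"]:
    s=pickle.load(open(n+"11.pkl","rb"));g0=np.array({"top":(.51297,-.18305),"side":(.51092,-.1874)}[n])
    im=cv2.resize(s["image"],None,fx=6,fy=6,interpolation=cv2.INTER_CUBIC)
    for r,z,c in [(.015,.106,(0,0,255)),(.058,.001,(0,255,255))]:
        for q in proj(s,np.c_[g0[0]+r*np.cos(th),g0[1]+r*np.sin(th),0*th+z]): cv2.circle(im,tuple(int(6*v+2.5) for v in q),2,c,-1)
    x,y=[int(6*v) for v in proj(s,[[*g0,.05]])[0]]
    cv2.imwrite(f"pics/f_{n}.png",im[y-240:y+240,x-200:x+200])
a=cv2.imread("pics/f_top.png");b=cv2.imread("pics/f_side.png");cv2.imwrite("pics/f.png",np.hstack([a,b]))
s=pickle.load(open("side11.pkl","rb"))
# cover near corner from top0 geometry: front right lower corner z .001
k=700/1000
print("corner z=.001",onplane(s,[[515*.7,319*.7]],.001))
for A in ["bowl","bottle"]: pass
d=cv2.absdiff(s["image"],pickle.load(open("side0.pkl","rb"))["image"]);print("box diff",d[270:360,400:490].max(),"bowl diff",d[165:200,200:245].max(),"bottle",d[125:147,218:242].max())
```

```text
corner z=.001 [[ 0.67610478 -0.12121554  0.001     ]]
box diff 8 bowl diff 8 bottle 173
```

View pics/f.png

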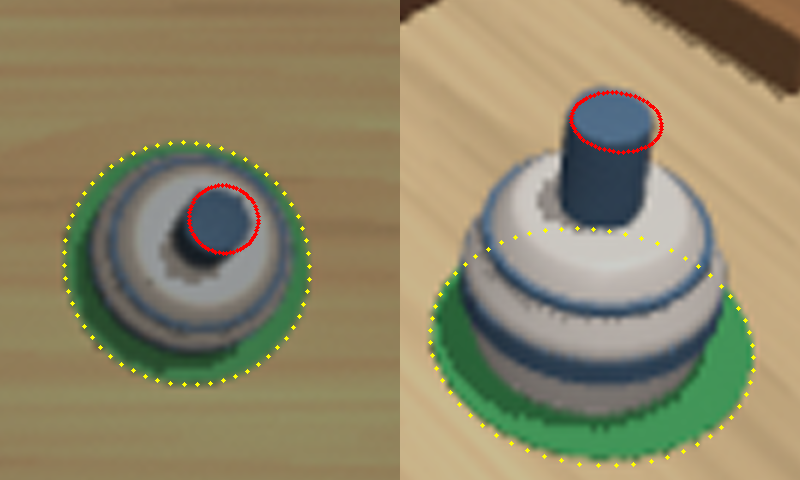

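Run:
```python
from workcell import robot
import pickle,cv2
a=pickle.load(open("top0.pkl","rb"))["image"];b=pickle.load(open("top11.pkl","rb"))["image"]
print("bottle top diff",cv2.absdiff(a,b)[160:205,120:165].max())
robot.job_done();print(robot.get_obs()["time"])
```

```text
bottle top diff 5
the job is handed in; nothing more can be done
the job is handed in; nothing more can be done
```

The job is done and handed in at about 18.5 s of the 58 s allowed. I slid the jar by its knob onto the green disc, and it stands upright there. I then pulled the wedge straight out in six 2 cm tugs, each followed by a pause of about 0.4 s. The cover came down with the wedge in every picture I took and now sits shut.

- **Jar:** it is about 2–3 mm off the disc's centre. The top and side cameras put the disc centre about 5 mm apart, but both show the jar off by only that much.
- **Wedge:** it lies flat on the counter, with its toe about 2 cm in front of the cover.
- **Cover:** I judged it shut from the pictures (flush, no shadow gap) and did not measure its height independently.
- **Other items:** the bowl, amber bottle and trinket box show no change against the first pictures. The arm hid the bottle in the last side view, but the top view shows it has not moved.
- **Forces:** every reading stayed under 10 N.

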